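# Set the snap trap in its mouse box and close the cover

### The job

Set the snap trap in the mouse box: draw its sprung bow back until the catch hooks it, let go without letting the trap snap, and then lower the box's cover gently until it is fully shut, leaving the trap set inside. Do not disturb the jar, the cup and the tea box on the table.

Things in the scene. Friction and masses are not known exactly. Their poses are not given: they have to be found in the camera images.
- mouse_box: fixed grey plastic mouse box, 175 (x) x 150 (y) mm; origin: centre of its underside, on the table; +x to its back, where the cover is hinged (away from the robot, give or take its yaw). Its base is a tray: floor 4 mm, walls 4 mm thick and 34 mm high, a mouse door cut in each side wall. On the floor is screwed a black snap trap, its plate 66 mm wide (y), top 11 mm above the table
- bow (a joint): turn of the trap's sprung bow about its hinge: 0 = fired, lying to the box's back, 0.15 rad above level; grows as it is drawn up and towards the box's front; stop 1.85. At about 1.75 it has passed the catch; eased back it stays hooked at about 1.60 (upright). A spring pulls it to 0 with 2.5 N at the roller when fired, 4.7 N when drawn (6 N while passing the catch): let go unhooked, it snaps
- bow_roller (a point): middle of the grey, freely turning roller at the bow's free end, 70 mm from its hinge: 50 mm long (y), 12 mm thick, flat ends that can be pinched from outside (the bow's wire legs are 47 mm over all). Fired: 44 mm above the table, 29 mm to the box's back wall, 46 mm from each end to the side walls, a jaw block 34 mm wide (y) just below it. Set: 103 mm above the table
- bow_hinge (a point): middle of the bow's hinge line (along the box's y), 34 mm above the table, 15 mm in front of the box's centre
- treadle (a joint): turn of the trap's treadle and its catch: 0 = at rest, grows as the plate is pressed down; stop 0.24. The catch clicks over the bow's pin by itself when the bow is drawn far enough. When the trap is set, a press of about 0.6 N on the plate fires it
- treadle_plate (a point): top of the steel treadle plate, 36 (x) x 28 (y) mm, at rest 26 mm above the table, between the bow's legs and its hinge and the jaw block
- catch_nose (a point): tip of the steel catch (10 mm wide in y) that stands 28 mm in front of the bow's hinge, 35 mm above the table
- cover (a joint): opening of the box's cover about its hinge: 0 = fully shut, grows as it opens, stop 1.35 rad (77 degrees: it leans in over the back of the tray, above the fired bow). A stiff hinge (about 0.2 N m) holds it where it is left. The cover is a deep shell, 175 x 150 x 84 mm, its top 118 mm above the table when shut
- cover_tab (a point): middle of the black pull tab outside on the cover: a rounded block 40 mm wide (y), 13 mm thick, 23 mm proud; 150 mm from the hinge along the cover, 97 mm out from its rim plane. Cover open: on its far side near the top, pointing away from the robot; shut: on top, 131 mm above the table, 63 mm in front of the box's centre
- cover_hinge (a point): middle of the cover's hinge line (along the box's y), at the top of the base's back wall, 34 mm above the table
- spread_jar: square glass jar with a yellow lid, 66 x 66 x 83 mm; origin: centre of its underside
- cup: white cup with small red and blue checks and one handle, 74 x 97 x 62 mm; origin: centre of its underside
- tea_box: upright tea carton, 50 x 64 x 107 mm; origin: centre of its underside

How it is judged:
On the way:
1. the bow is hooked on the catch and the robot has let go of it, with the cover still open (value of joint bow above 1.5 rad and value of joint treadle below 0.06 rad and contact force between the arm and mouse_box below 0.2 N and value of joint cover above 0.9 rad), for 0.3 s.
At the end, for the whole second after the job is handed in: The cover is fully shut (within 0.04 rad), the bow is still hooked on the catch (drawn to more than 1.5 rad) and the treadle is at rest (under 0.06 rad) (value of joint cover below 0.04 rad and value of joint bow above 1.5 rad and value of joint treadle below 0.06 rad); the robot touches nothing.
It fails at once if the bow snaps back (faster than 5 rad/s) (velocity of joint bow below -5 rad/s).
It fails at once if the cover is slammed or dropped (closing faster than 3 rad/s) (velocity of joint cover below -3 rad/s).
It fails at once if the jar is moved more than 2 cm or tipped (distance of spread_jar from where it was at the start of the episode above 0.02 m or angle between spread_jar's own z axis and vertical above 0.3 rad).
It fails at once if the cup is moved more than 2 cm or tipped (distance of cup from where it was at the start of the episode above 0.02 m or angle between cup's own z axis and vertical above 0.3 rad).
It fails at once if the tea box is moved more than 2 cm or tipped (distance of tea_box from where it was at the start of the episode above 0.02 m or angle between tea_box's own z axis and vertical above 0.3 rad).
It also fails if it takes over 67 s, if anything falls off the work surface, if the arm or the gripper's body presses on something with over 40 N, if the wrist force passes 120 N, or if a joint passes its speed limit or range.

### The arm

A 7-joint arm with a two-finger parallel gripper is mounted at the origin on a cart in front of the work surface, level with it; the furniture and walls round the work are solid. World frame = base frame: x ahead of the robot, y to its left, z up, the work surface at z = 0. Lengths are in m, angles in rad, forces in N, time in s.
With the tool pointing down it reaches from about 0.4 to 0.85 m from the base axis. Payload 10.4 kg.
Tool frame: the origin (TCP) lies between the finger pads; the fingertips stand 14 mm ahead of it and the grasp point (between the pads) lies 5 mm behind it (arm.tips_ahead is the distance from the TCP to the fingertips, in m); z points along the fingers, y is the line along which they close (so a half turn about z gives the same grasp; the last joint's range is limited). The gripper opens to 87 mm and grips with 3 to 60 N. Pads are 19 mm wide; open, the fingers measure 117 mm over their backs; the gripper's body (75 mm by 190 mm) begins 51 mm behind the grasp point.
Start: joints at [1.089, 0.332, -0.065, 1.46, 0.022, 1.35, -0.088], TCP at [0.277, -0.56, 0.237] pointing down, gripper open.
Joint ranges: [-2.6, 2.6], [-0.5, 2.12], [-1.47, 1.34], [0.16, 2.42], [-1.27, 4.41], [0.06, 2.06], [-2.6, 2.6]. Speed limits (rad/s): [2.22, 2.22, 2.79, 2.79, 3.14, 3.14, 3.14].

### API

Orientations are given as a rotation vector (axis times angle).
In Python, from plant import arm gives the robot as it stands. The module is installed in compiled form; this text tells all that it offers.
- The arm moves only by the tool jog_arm, never from a script. Its arguments are lists of equal length, an entry for each row: "claw": the closure, from -1 (fully open) to 1 (shut); "delta_pos": the shift along the tool's x, y, z in parts of the range, where 1.0 means 0.4 m, a list of three; "delta_rot": the turn, a rotation vector about the tool's x, y, z in shares of 180 degrees (1.0 is 180 degrees), a list of three. A call has 1 to 10 rows; each row is the pose to reach, as a shift and turn from the pose commanded when the call began, along the tool's axes at that moment; what a row does not reach only later rows make up. A row lasts 1/8 s, in which the tool goes at most 62.5 mm and 10.7 degrees, less where a joint would pass 70% of its speed; a pose out of reach is approached as far as the arm can. A call with a gripper value outside its range is refused whole. The fingers move at their own pace and stop on an object; "grip_force" is the grip in N (left out, the last holds). Time passes only in rows, so rows that repeat a pose let the fingers close. It gives the time, the measured TCP pose, the force, the opening and the grip force at its end, in the units of the state.
- arm.state(): the state, without advancing time (a new reading comes with each control period).
- arm.snapshot(name): name is "scene" or "side" or "wrist"; returns (picture, depth): 480x640x3 uint8, blue, green, red; 480x640 float32, m along the optical axis (not along the pixel's ray), 0 where there is no reading.
- arm.camera_model(name): a dict with "fx", "fy", "cx", "cy" (pixels), "k1" (the pictures are not rectified: a ray, as slopes to the right and down, at radius r is drawn at 1 + k1 r^2 times it, then the intrinsics apply), "position" and "attitude" of the camera in the world. Camera axes: x right, y down, z forward; pixel columns grow to the right and rows downward; lengths in m; the calibration is good to about 2 mm. A picture is of the moment at which its call begins: read the wrist's pose just before it. camera_model takes no time and is no camera call; for the wrist camera it gives the pose at the moment of the call.
- arm.close_job(): hands the job in; it is judged then, once.
Trained networks look in the newest picture that a camera, given by its name, has taken for a name from the list of things; names that differ only in an ending like _2 or _b are one class to them, and where a whole thing is asked for, a point or a joint stands for the part that bears it (a point fixed in the world has none). Each returns a list of dicts, best first, with "conf" (0 to 1); they miss things now and then, are a little off and sometimes report something else, mostly with a low value. They report only what shows in the picture. A call takes as long as a camera call.
- arm.find_in(camera, query): "rect" ([left, top, right, bottom] in pixels, round what is visible of it).
- arm.spot_point(camera, query): "point" ([row, column] in pixels: a listed point, or the origin of a listed thing).
The state is a dict: "t": time; "joints": joint angles; "qvel": joint speeds; "effort": joint torques, N m; "ee_pos": TCP position; "eef_rot": TCP orientation; "force": force on the tool from outside, world axes, zero at the start; "ft_torque": the same for the moment, N m; "gripper_width": finger opening in m; "finger_force": force on a finger pad.
Only numpy, scipy, OpenCV 4.12 (cv2) and the standard library are available. Lean on these libraries where they do the work, as an engineer would, in place of code of your own. Each camera call takes 0.05 s, during which the arm holds its last target. There are 200 camera calls.

## Working session

There is one attempt and no reset: what is moved stays moved. The work goes in short steps, Python scripts to look and compute and a tool call to move; the robot and the scene stay as the last step left them, time stands still between calls to the robot, and variables do not carry over. Pictures are saved under pics/ and viewed, at most 10 in all, crops included, and the job is handed in when it is done.

Besides the shell and the picture viewer there is one more tool, called after "Call:" as a command line: name --argument value ..., lists and objects as JSON in quotes. jog_arm: Moves the arm, as the interface text tells. Its arguments: {"type":"object","properties":{"claw":{"type":"array"},"delta_pos":{"type":"array"},"delta_rot":{"type":"array"},"grip_force":{"type":"number"}},"required":["claw","delta_pos","delta_rot"]}

```bash
mkdir -p pics; cat > h.py <<'E'
import numpy as np, cv2
from plant import arm
from scipy.spatial.transform import Rotation as R
def Rm(a):
    a=np.array(a,float)
    if a.shape==(3,3): return a
    return (R.from_rotvec(a) if a.size==3 else R.from_quat(a)).as_matrix()
def world(m,uv,d=None,z=None):
    uv=np.array(uv,float)
    xd=np.array([(uv[0]-m['cx'])/m['fx'],(uv[1]-m['cy'])/m['fy']]);x=xd.copy()
    for _ in range(20): x=xd/(1+m['k1']*(x@x))
    r=Rm(m['attitude'])@np.array([x[0],x[1],1]);p=np.array(m['position'])
    if d is None: d=(z-p[2])/r[2]
    return p+d*r
def proj(m,P):
    c=Rm(m['attitude']).T@(np.array(P)-np.array(m['position']));x=c[:2]/c[2];x=x*(1+m['k1']*(x@x))
    return np.array([m['fx']*x[0]+m['cx'],m['fy']*x[1]+m['cy']])
E
python3 - <<'E'
from h import *
s=arm.state();print(s)
for c in ['scene','side']:
    p,d=arm.snapshot(c);m=arm.camera_model(c);print(c,m)
    cv2.imwrite(f'pics/{c}0.png',p);np.save(f'{c}0.npy',d)
    for q in ['mouse_box','bow_roller','bow_hinge','cover_tab','cover_hinge','catch_nose','treadle_plate','spread_jar','cup','tea_box']:
        o=arm.spot_point(c,q)[:1]
        for k in o:
            r,cc=k['point'];dd=d[min(479,int(r)),min(639,int(cc))]
            print(q,round(k['conf'],2),np.round([r,cc]),np.round(world(m,(cc,r),d=dd),3) if dd>0 else None)
E
```

```text
{'t': 0.0, 'joints': array([ 1.08940911,  0.33282031, -0.06469318,  1.46096039,  0.02161006,
        1.34991059, -0.08850427]), 'qvel': array([ 1.12770067e-03,  2.02739470e-04, -1.44263991e-03,  4.69170065e-04,
       -1.61321757e-04, -3.91606124e-04, -6.30914173e-05]), 'effort': array([-6.39608788e-04, -6.23268127e+01,  2.39489641e-02, -3.89895058e+01,
       -6.15453394e-02,  3.98133975e-02,  1.74080110e-04]), 'ee_pos': array([ 0.27660838, -0.56003501,  0.23577701]), 'eef_rot': array([-3.05798176e+00, -7.14071198e-01,  6.21837836e-04]), 'force': array([-0.07020302,  0.38205578,  0.08169233]), 'ft_torque': array([ 0.0238832 ,  0.01801735, -0.03383292]), 'finger_force': 0.0, 'gripper_width': 0.08697103268011855}
scene {'fx': 563.2785009874414, 'fy': 563.2785009874414, 'cx': 311.54369313064717, 'cy': 241.81758790861727, 'k1': -0.11255301464329508, 'position': array([-0.04841145,  0.63533106,  0.58800544]), 'attitude': array([-0.81306449,  2.27901754, -1.36895132])}
mouse_box 0.65 [334. 285.] [0.479 0.08  0.009]
bow_roller 0.91 [301. 268.] [0.534 0.061 0.045]
bow_hinge 0.94 [323. 288.]
[... 292 characters left out ...]
5, 'fy': 502.27702839714385, 'cx': 324.4693860195814, 'cy': 245.98296300042057, 'k1': -0.10662851268038018, 'position': array([0.33952484, 0.74203472, 0.65186913]), 'attitude': array([-0.35497411,  2.66671965, -1.40513257])}
mouse_box 0.85 [326. 331.] [0.492 0.08  0.004]
bow_roller 0.6 [299. 307.] [0.54  0.071 0.052]
bow_hinge 0.89 [314. 343.] [0.471 0.075 0.037]
cover_tab 0.95 [215. 261.] [0.616 0.081 0.223]
cover_hinge 0.84 [297. 294.] [0.572 0.052 0.034]
catch_nose 0.53 [316. 354.] [0.449 0.08  0.041]
treadle_plate 0.83 [314. 320.] [0.513 0.078 0.028]
spread_jar 0.57 [272. 417.] [ 0.354 -0.106  0.022]
cup 0.73 [242. 414.] [ 0.37  -0.128  0.081]
tea_box 0.95 [249. 250.] [0.623 0.117 0.178]
```

View pics/scene0.png

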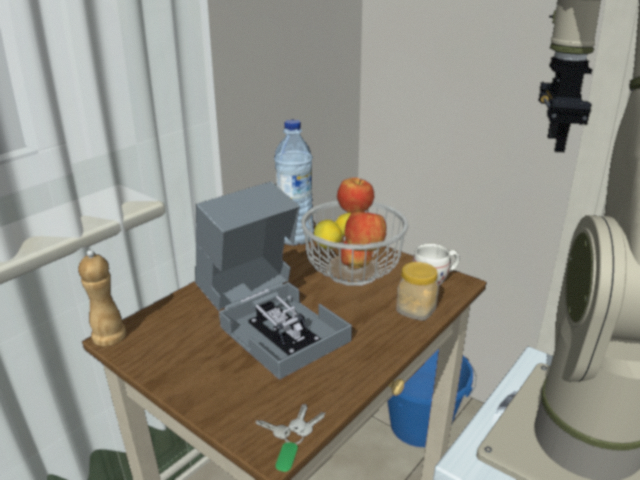

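View pics/side0.png

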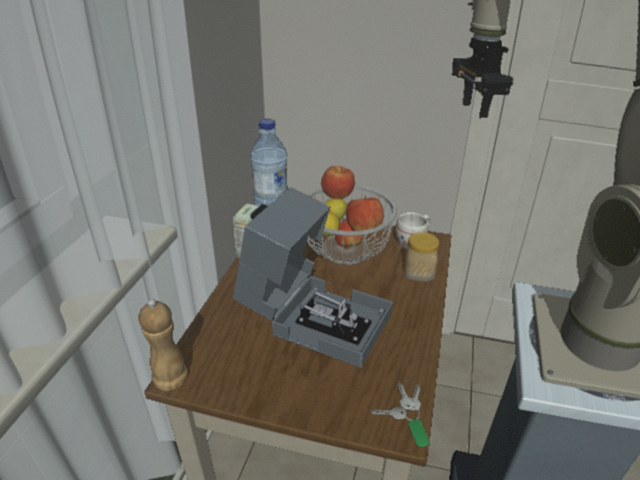

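The pictures show the box open with its trap near scene pixel (285,325) and side pixel (335,315). The jar and cup are to the robot's right, and the tea box and bottle stand behind the cover. Next I'll fit the box pose and measure the obstacles.

```bash
cat > fit.py <<'E'
from h import *
from scipy.optimize import least_squares
def cloud(c,d):
    m=arm.camera_model(c);v,u=np.mgrid[0:480,0:640]
    uv=np.stack([u,v],-1).reshape(-1,1,2).astype(np.float64)
    xd=np.stack([(uv[:,0,0]-m['cx'])/m['fx'],(uv[:,0,1]-m['cy'])/m['fy']],1);x=xd.copy()
    for _ in range(15): x=xd/(1+m['k1']*(x**2).sum(1,keepdims=True))
    r=np.c_[x,np.ones(len(x))]@Rm(m['attitude']).T
    P=np.array(m['position'])+d.reshape(-1,1)*r
    return P[d.reshape(-1)>0]
def fit(P,x0):
    Q=P[(abs(P[:,2]-.034)<.0035)]
    def loc(p,Q):
        c,s=np.cos(p[2]),np.sin(p[2]);e=Q[:,:2]-p[:2];return np.c_[e@[c,s],e@[-s,c]]
    def sd(p,Q):
        l=loc(p,Q);a=abs(l)-np.array([.0855,.073])
        return np.where((a<0).all(1),a.max(1),np.hypot(*np.maximum(a,0).T))
    p=np.array(x0,float)
    for w in (.02,.012,.007,.005,.005):
        K=Q[abs(sd(p,Q))<w];K=K[loc(p,K)[:,0]<.08]
        p=least_squares(lambda q:sd(q,K),p,loss='soft_l1',f_scale=.002).x
    return p,len(K),np.std(sd(p,K))
E
python3 - <<'E'
from fit import *
for c in('scene','side'):
    P=cloud(c,np.load(c+'0.npy'));p,n,s=fit(P,[.487,.074,-.2]);print(c,p.round(4),np.degrees(p[2]).round(2),n,s)
    S=P[(P[:,0]>.25)&(P[:,0]<1.0)&(abs(P[:,1])<.4)&(P[:,2]>.03)&(P[:,2]<.45)]
    # coarse height map
    H={}
    for x,y,z in S: 
        k=(round(x/.04),round(y/.04));H[k]=max(H.get(k,0),z)
    for i in range(7,24): print('%.2f'%(i*.04),' '.join('%3d'%(1000*H.get((i,j),0)) for j in range(-8,9)))
E
```

```text
scene [ 0.4883  0.0723 -0.198 ] -11.34 520 0.0014239481204635807
0.28   0   0   0   0   0   0   0   0   0   0   0   0   0   0   0   0   0
0.32   0   0   0   0  84  86   0   0   0   0   0   0   0   0   0   0   0
0.36   0  64  63  63  85  86  47   0   0   0   0   0   0   0   0   0   0
0.40   0  63  64 117 117  83   0   0  35  36  35  35  35   0   0   0   0
0.44   0   0 118 132 150 149 117   0  35   0  43   0  35   0   0   0   0
0.48   0 117 118  54 155 155 117   0  35  41  64  37  36   0   0   0   0
0.52   0 118 171 173 149 147 117   0 210 208 206   0   0   0   0   0   0
0.56   0 116 177 178 114 116 117 221 221 218 218 214   0   0   0   0   0
0.60   0   0 116 156 118 117 117 224 225 225 225 224   0   0   0   0   0
0.64   0   0   0 115 116   0   0 139 147 148 223 223   0   0   0   0   0
0.68   0   0 268 272 217   0   0   0   0   0   0  91   0   0 143 152   0
0.72   0   0 271 272 222   0   0   0   0   0   0   0   0   0 158 170   0
0.76   0   0   0   0   0   0   0   0   0   0   0 155   0 161   0   0 159
0.80   0   0   0   0   0   0 449   0 449 449 449 170 449 449 449 449 170
0.84   0   0 
[... 810 characters left out ...]
118 218 220 217 215 215   0   0   0   0   0
0.60   0   0 169 169  35  67   0 224 224 224 225 223   0   0   0   0   0
0.64   0   0   0   0   0   0   0   0   0 212 225 224   0   0   0   0   0
0.68   0   0 253 273 212   0   0   0   0   0   0  96   0   0 144 151   0
0.72   0   0 272 274 225 109 108   0   0   0   0   0   0   0 158 170   0
0.76   0   0   0 218   0 108 109   0   0   0   0   0   0   0   0 148   0
0.80   0   0   0   0   0   0 449   0 449 412 449 170 449 449 449 449 170
0.84   0   0   0   0   0   0 449   0 449 446 449 449   0 449   0 449 449
0.88   0   0   0   0   0   0   0   0   0   0   0   0   0   0   0   0   0
0.92 448   0   0   0   0   0   0   0   0   0   0   0   0   0   0   0   0
```

Careful with the scale: shifts go in shares of 0.4 m and turns go in shares of 180 degrees. That gives: -0.17 m / 0.4 = -0.425, -0.12 m / 0.4 = -0.3.

Call:
jog_arm --claw '[-1,-1,-1]' --delta_pos '[[0,0,-0.15],[0,0,-0.3],[0,0,-0.425]]' --delta_rot '[[0,0,0],[0,0,0],[0,0,0]]'

```text
t: 1.48
ee_pos: [0.2767, -0.5603, 0.4093]
eef_rot: [3.058, 0.714, 0.001]
force: [-0.2, -0.9, -0.4]
gripper_width: 0.0868
finger_force: 0.0
```

```bash
cat > mv.py <<'E'
from h import *
B=np.array([.4886,.072,0]);YAW=-.198
Rb=R.from_euler('z',YAW).as_matrix()
def pose(g,tilt,off=.005):  # box-frame grasp point, tilt deg -> TCP pos, rot
    t=np.radians(tilt)
    Rl=np.array([[np.cos(t),0,np.sin(t)],[0,-1,0],[np.sin(t),0,-np.cos(t)]])
    Rw=Rb@Rl
    return B+Rb@np.array(g)+off*Rw[:,2],Rw
def delta(P,Rw,s=None):
    s=s or arm.state();R0=R.from_rotvec(s['eef_rot']).as_matrix()
    return (R0.T@(P-s['ee_pos'])).round(4).tolist(),np.degrees(R.from_matrix(R0.T@Rw).as_rotvec()).round(2).tolist()
def boxpos(s=None):
    s=s or arm.state();R0=R.from_rotvec(s['eef_rot']).as_matrix()
    g=Rb.T@(s['ee_pos']-.005*R0[:,2]-B);z=Rb.T@R0[:,2];y=Rb.T@R0[:,1]
    return g.round(4),'tilt',np.degrees(np.arctan2(z[0],-z[2])).round(2),'y',y.round(3)
E
python3 - <<'E'
from mv import *
P,Rw=pose((-.017,0,.115),45)
print('W1',delta(np.array([.42,-.30,.42]),pose((0,0,0),0)[1]))
print('W2',delta(P,Rw),P)
P,Rw=pose((-.08,0,.20),45)
print('W1b',delta(P,Rw),P)
E
```

```text
W1 ([0.2437, -0.1699, -0.011], [0.1, -0.04, 37.63])
W2 ([0.4593, -0.4819, 0.297], [-14.67, 43.3, 35.68]) [0.4753986  0.07464858 0.11146447]
W1b ([0.4094, -0.5202, 0.2119], [-14.67, 43.3, 35.68]) [0.4136295  0.08704123 0.19646447]
```

Scaled: -0.4 m / 0.4 = -1, -0.36 m / 0.4 = -0.9, 37.6 degrees / 180 = 0.2089.

Call:
jog_arm --claw '[-1,-1,-1,-1,-1,-1,-1,-1,-1,-1]' --delta_pos '[[0.125,-0.0875,0],[0.25,-0.175,0],[0.375,-0.2625,0],[0.5,-0.35,0],[0.61,-0.425,-0.025],[0.675,-0.55,-0.025],[0.725,-0.675,-0.025],[0.775,-0.8,-0.025],[0.825,-0.9,-0.025],[0.85,-1,-0.025]]' --delta_rot '[[0,0,0.0389],[0,0,0.0778],[0,0,0.1167],[0,0,0.1556],[0,0,0.2089],[0,0,0.2089],[0,0,0.2089],[0,0,0.2089],[0,0,0.2089],[0,0,0.2089]]'

```text
t: 2.72
ee_pos: [0.4043, -0.0492, 0.4166]
eef_rot: [3.126, -0.308, 0.001]
force: [0.1, 0.1, 0.6]
gripper_width: 0.0871
finger_force: 0.0
```

```bash
python3 - <<'E'
from mv import *
print(boxpos(),arm.state()['joints'].round(2))
print('W1b',delta(*pose((-.08,0,.20),45)))
E
```

```text
(array([-0.0588, -0.1355,  0.4216]), 'tilt', np.float64(0.03), 'y', array([ 0.002, -1.   ,  0.   ])) [ 0.54 -0.18 -0.44  1.62 -0.08  1.68 -1.67]
W1b ([-0.0176, -0.1355, 0.2201], [-0.02, 44.97, 0.1])
```

Scaled: 0.22 m / 0.4 = 0.55, -0.1355 m / 0.4 = -0.3388, 45 degrees / 180 = 0.25.

Call:
jog_arm --claw '[-1,-1,-1,-1,-1,-1,-1,-1]' --delta_pos '[[0,-0.1125,0.075],[0,-0.225,0.15],[-0.0125,-0.3388,0.225],[-0.025,-0.3388,0.3],[-0.0375,-0.3388,0.4],[-0.044,-0.3388,0.475],[-0.044,-0.3388,0.55],[-0.044,-0.3388,0.55]]' --delta_rot '[[0,0.0278,0],[0,0.0667,0],[0,0.1111,0],[0,0.1556,0],[0,0.1944,0],[0,0.2278,0],[0,0.25,0.0006],[0,0.25,0.0006]]'

```text
t: 3.72
ee_pos: [0.4413, 0.0985, 0.2058]
eef_rot: [2.832, -0.271, 1.126]
force: [2.5, -0.8, 2.4]
gripper_width: 0.0866
finger_force: 0.0
```

```bash
python3 - <<'E'
from mv import *
from fit import cloud
s=arm.state();print(boxpos(s),s['joints'].round(2))
m=arm.camera_model('wrist');p,d=arm.snapshot('wrist');cv2.imwrite('pics/w1.png',p)
for q in ['bow_roller','bow_hinge','catch_nose','treadle_plate','cover_hinge']:
    for k in arm.spot_point('wrist',q)[:1]:
        r,c=k['point'];dd=d[int(r),int(c)];print(q,k['conf'],(Rb.T@(world(m,(c,r),d=dd)-B)).round(4))
print('pre',delta(*pose((-.017,0,.115),45)))
print('grasp',delta(*pose((.054,0,.044),45)))
E
```

```text
(array([-0.055 ,  0.0167,  0.2094]), 'tilt', np.float64(43.42), 'y', array([ 0.003, -1.   ,  0.011])) [ 0.19 -0.5  -0.76  2.42  0.35  0.57 -2.6 ]
bow_roller 0.66 [0.0482 0.0003 0.0471]
bow_hinge 0.75 [-0.0183  0.0008  0.0369]
catch_nose 0.79 [-0.0922  0.0139  0.2817]
treadle_plate 0.58 [ 0.0212 -0.0007  0.026 ]
cover_hinge 0.75 [ 0.0863 -0.0007  0.0349]
pre ([-0.0384, 0.0111, 0.0945], [0.71, 1.71, 0.05])
grasp ([-0.0354, 0.0098, 0.1948], [0.71, 1.71, 0.05])
```

Scaled: -100 degrees / 180 = -0.5556.

Call:
jog_arm --claw '[-1,-1,-1,-1,-1,-1,-1,-1,-1,-1]' --delta_pos '[[0,0,0],[0,0,0],[0,0,0],[0,0,0],[0,0,0],[0,0,0],[0,0,0],[0,0,0],[0,0,0],[0,0,0]]' --delta_rot '[[0,0,-0.0556],[0,0,-0.1111],[0,0,-0.1667],[0,0,-0.2222],[0,0,-0.2778],[0,0,-0.3333],[0,0,-0.3889],[0,0,-0.4444],[0,0,-0.5],[0,0,-0.5556]]'

```text
t: 5.28
ee_pos: [0.4419, 0.0942, 0.2065]
eef_rot: [1.756, 1.719, 0.535]
force: [-0.5, -0.4, 0.9]
gripper_width: 0.0867
finger_force: 0.0
```

```bash
python3 - <<'E'
from mv import *
s=arm.state();print(boxpos(s),s['joints'].round(2))
P,Rw=pose((-.017,0,.115),40);print(delta(P,Rw@np.diag([-1,-1,1])))
E
```

```text
(array([-0.0536,  0.0126,  0.2101]), 'tilt', np.float64(43.3), 'y', array([0.717, 0.18 , 0.673])) [ 0.16 -0.49 -0.73  2.42  0.38  0.58 -0.88]
([-0.0042, -0.0403, 0.0945], [1.72, 3.22, -79.6])
```

View pics/w1.png

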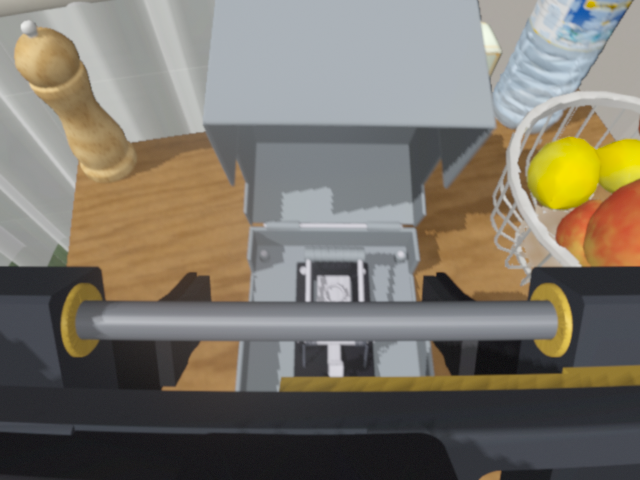

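Wrist view: the box and trap sit at about (335,300), centred between the fingers. The bowl is to the right at (570,180), clear of the path.

Scaled: 0.0945 m / 0.4 = 0.2363, 0.08 m / 0.4 = 0.2, -79.6 degrees / 180 = -0.4422.

Call:
jog_arm --claw '[-1,-1,-1,-1,-1,-1,-1,-1,-1,-1]' --delta_pos '[[0,0,0],[0,0,0.025],[0,-0.0125,0.05],[0,-0.025,0.075],[0,-0.0375,0.1],[0,-0.05,0.125],[0,-0.075,0.1625],[0,-0.0875,0.2],[-0.01,-0.1,0.2363],[-0.01,-0.1,0.2363]]' --delta_rot '[[0,0,-0.0556],[0,0,-0.1111],[0,0,-0.1667],[0,0,-0.2222],[0,0,-0.2778],[0,0,-0.3333],[0.0056,0.0056,-0.3889],[0.0094,0.0178,-0.4422],[0.0094,0.0178,-0.4422],[0.0094,0.0178,-0.4422]]'

```text
t: 6.52
ee_pos: [0.4804, 0.0767, 0.1126]
eef_rot: [0.252, 2.437, -0.089]
force: [0.3, 0.1, 1.1]
gripper_width: 0.0868
finger_force: 0.0
```

```bash
cat >> mv.py <<'E'
F=np.diag([-1,-1,1.])
def fdelta(g,tilt):
    P,Rw=pose(g,tilt);return delta(P,Rw@F)
E
python3 - <<'E'
from mv import *
s=arm.state();print(boxpos(s),s['joints'].round(2),s['force'])
print(fdelta((-.017,0,.115),40),fdelta((.054,0,.044),40),fdelta((.015,0,.087),40))
m=arm.camera_model('wrist');p,d=arm.snapshot('wrist');cv2.imwrite('pics/w2.png',p)
for q in ['bow_roller','bow_hinge','treadle_plate','cover_hinge']:
    for k in arm.spot_point('wrist',q)[:1]:
        r,c=k['point'];dd=d[int(r),int(c)];print(q,k['conf'],k['point'],(Rb.T@(world(m,(c,r),d=dd)-B)).round(4))
E
```

```text
(array([-0.0122,  0.003 ,  0.1165]), 'tilt', np.float64(39.76), 'y', array([0.007, 1.   , 0.002])) [ 0.99 -0.45 -1.35  2.42 -0.1   0.25  0.98] [0.3422929  0.10768781 1.09106742]
([0.0046, -0.003, -0.0019], [-0.19, -0.24, -0.39]) ([-0.0046, -0.0026, 0.0981], [-0.19, -0.24, -0.39]) ([-0.0021, -0.0028, 0.0401], [-0.19, -0.24, -0.39])
bow_roller 0.93 [253.9, 312.7] [0.0473 0.0011 0.0471]
bow_hinge 0.84 [155.5, 309.1] [-0.019   0.0003  0.0359]
treadle_plate 0.7 [201.2, 312.6] [0.0244 0.0013 0.0266]
cover_hinge 0.59 [269.5, 314.4] [0.0856 0.0017 0.034 ]
```

Scaled: 0.098 m / 0.4 = 0.245, -0.0026 m / 0.4 = -0.0065, -0.4 degrees / 180 = -0.0022.

Call:
jog_arm --claw '[-1,-1,-1,-1,-1,-1,-1,-1]' --delta_pos '[[0,-0.007,0.025],[0,-0.007,0.075],[-0.005,-0.007,0.125],[-0.0075,-0.007,0.1625],[-0.01,-0.0065,0.2],[-0.0115,-0.0065,0.225],[-0.0115,-0.0065,0.245],[-0.0115,-0.0065,0.245]]' --delta_rot '[[0,0,-0.0022],[-0.0011,-0.0011,-0.0022],[-0.0011,-0.0011,-0.0022],[-0.0011,-0.0011,-0.0022],[-0.0011,-0.0011,-0.0022],[-0.0011,-0.0011,-0.0022],[-0.0011,-0.0011,-0.0022],[-0.0011,-0.0011,-0.0022]]'

```text
t: 7.78
ee_pos: [0.5455, 0.0632, 0.039]
eef_rot: [0.237, 2.434, -0.085]
force: [0.1, -1.2, 0.4]
gripper_width: 0.0868
finger_force: 0.0
```

```bash
python3 - <<'E'
from mv import *
s=arm.state();print(boxpos(s),s['joints'].round(2),s['force'])
print(fdelta((.053,0,.044),40))
m=arm.camera_model('wrist');p,d=arm.snapshot('wrist');cv2.imwrite('pics/w3.png',p)
for k in arm.spot_point('wrist','bow_roller')[:1]:
    r,c=k['point'];dd=d[int(r),int(c)];print(k['conf'],k['point'],(Rb.T@(world(m,(c,r),d=dd)-B)).round(4))
E
```

```text
(array([0.0543, 0.0026, 0.0429]), 'tilt', np.float64(40.0), 'y', array([-0.004,  1.   ,  0.001])) [ 0.66  0.36 -1.13  2.34  1.66  0.66 -0.4 ] [ 0.07278922 -1.23668445  0.38956806]
([0.0002, -0.0026, -0.0017], [0.2, -0.0, 0.16])
```

View pics/w3.png

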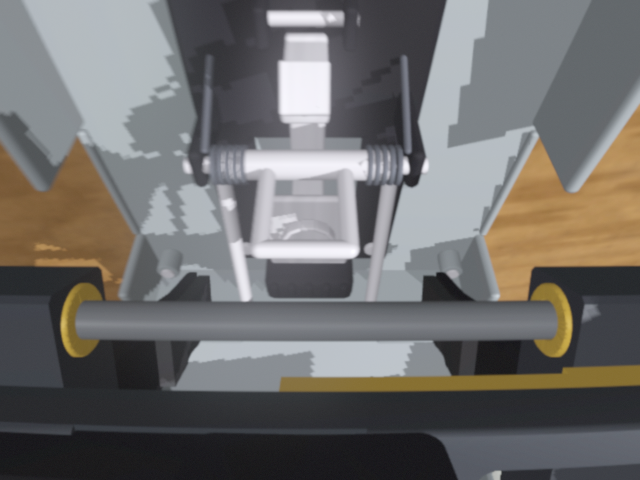

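The view shows the bow's legs at (240,250) and (380,250), between the fingers at (210,300) and (425,300). I'll pinch the roller ends.

Scaled: -0.002 m / 0.4 = -0.005, -0.001 m / 0.4 = -0.0025.

Call:
jog_arm --claw '[0,0.1,1,1,1,1]' --delta_pos '[[0,-0.005,0],[0,-0.005,0],[0,-0.005,-0.0025],[0,-0.005,-0.0025],[0,-0.005,-0.0025],[0,-0.005,-0.0025]]' --delta_rot '[[0,0,0],[0,0,0],[0,0,0],[0,0,0],[0,0,0],[0,0,0]]' --grip_force 30

```text
t: 8.62
ee_pos: [0.5439, 0.0605, 0.0416]
eef_rot: [0.237, 2.433, -0.088]
force: [-1.2, 0.4, 2.8]
gripper_width: 0.0493
finger_force: 30.0
```

```bash
python3 - <<'E'
from mv import *
s=arm.state();print(s['t'],boxpos(s),s['force'],s['gripper_width'],s['finger_force'])
g,_,tl,_,_=boxpos(s)
# arc: keep offset between grasp and roller
h=np.array([-.015,g[1],.034]);v=g-h;r=np.hypot(v[0],v[2]);a0=np.arctan2(v[2],v[0]);print(r,a0)
for q in (.1,.2,.3,.4,.5,.6,.7,.8,.9,1.0,1.1,1.2,1.3,1.4,1.5,1.6,1.7,1.8):
    a=a0+q;t=40-30*min(1,q/1.5)
    print(q,*fdelta(h+r*np.array([np.cos(a),0,np.sin(a)]),t))
E
```

```text
8.625 (array([ 0.0532, -0.0004,  0.0454]), 'tilt', np.float64(40.05), 'y', array([-0.003,  1.   , -0.001])) [-1.16191701  0.43155028  2.83966543] 0.04931728081659502 30.000353017821908
0.06914622187798838 0.16562418855330005
0.1 [-0.003, 0.0, -0.0061] [0.09, 2.05, 0.18]
0.2 [-0.0054, 0.0, -0.0126] [0.08, 4.05, 0.18]
0.3 [-0.0072, 0.0, -0.0192] [0.08, 6.05, 0.18]
0.4 [-0.0083, 0.0, -0.026] [0.08, 8.05, 0.19]
0.5 [-0.0087, 0.0, -0.0329] [0.08, 10.05, 0.19]
0.6 [-0.0084, 0.0001, -0.0399] [0.07, 12.05, 0.19]
0.7 [-0.0074, 0.0001, -0.0468] [0.07, 14.05, 0.19]
0.8 [-0.0058, 0.0001, -0.0536] [0.07, 16.05, 0.19]
0.9 [-0.0035, 0.0001, -0.0602] [0.06, 18.05, 0.19]
1.0 [-0.0005, 0.0001, -0.0666] [0.06, 20.05, 0.19]
1.1 [0.0031, 0.0001, -0.0727] [0.06, 22.05, 0.19]
1.2 [0.0072, 0.0002, -0.0784] [0.05, 24.05, 0.2]
1.3 [0.0119, 0.0002, -0.0837] [0.05, 26.05, 0.2]
1.4 [0.0171, 0.0002, -0.0885] [0.05, 28.05, 0.2]
1.5 [0.0228, 0.0002, -0.0928] [0.04, 30.05, 0.2]
1.6 [0.0287, 0.0003, -0.0964] [0.04, 30.05, 0.2]
1.7 [0.0349, 0.0003, -0.0994] [0.04, 30.05, 0.2]
1.8 [0.0413, 0.0003, -0.1018] [0.04, 30.05, 0.2]
```

Scaled: -0.0536 m / 0.4 = -0.134, -0.0072 m / 0.4 = -0.018, 16 degrees / 180 = 0.0889.

Call:
jog_arm --claw '[1,1,1,1,1,1,1,1,1,1]' --delta_pos '[[-0.0038,0,-0.0075],[-0.0075,0,-0.0153],[-0.0135,0,-0.0315],[-0.018,0,-0.048],[-0.0208,0,-0.065],[-0.0218,0,-0.0823],[-0.021,0,-0.0998],[-0.0185,0,-0.117],[-0.0145,0,-0.134],[-0.0145,0,-0.134]]' --delta_rot '[[0,0.0056,0],[0,0.0111,0.0011],[0,0.0222,0.0011],[0,0.0333,0.0011],[0,0.0444,0.0011],[0,0.0556,0.0011],[0,0.0667,0.0011],[0,0.0778,0.0011],[0,0.0889,0.0011],[0,0.0889,0.0011]]' --grip_force 40

```text
t: 9.88
ee_pos: [0.5157, 0.0661, 0.0873]
eef_rot: [0.27, 2.708, -0.055]
force: [6.6, -2.1, 2.6]
gripper_width: 0.0488
finger_force: 40.0
```

```bash
python3 - <<'E'
from mv import *
s=arm.state();print(s['t'],boxpos(s),s['joints'].round(2),(Rb.T@s['force']).round(1),s['gripper_width'],s['finger_force'])
g,_,tl,_,_=boxpos(s)
h=np.array([-.015,g[1],.034]);v=g-h;r=np.hypot(v[0],v[2]);a0=np.arctan2(v[2],v[0]);print(r,a0-.15)
for q in (.9,1.0,1.1,1.2,1.3,1.4,1.5,1.6,1.7,1.75,1.8):
    a=.15+q;t=24-14*min(1,(q-.8)/.7)
    print(q,*fdelta(h+.0695*np.array([np.cos(a),0,np.sin(a)]),t))
E
```

```text
9.875 (array([ 0.0257, -0.0005,  0.0918]), 'tilt', np.float64(24.17), 'y', array([0.   , 1.   , 0.002])) [ 1.    0.27 -1.41  2.19  0.81  0.69  0.43] [ 6.8 -0.7  2.6] 0.048848002060427415 39.99976803548634
0.07069179584647713 0.8072890507688341
0.9 [0.0048, -0.0, -0.0048] [0.1, 2.17, -0.06]
1.0 [0.0093, -0.0, -0.0102] [0.1, 4.17, -0.06]
1.1 [0.0144, 0.0, -0.0151] [0.1, 6.17, -0.06]
1.2 [0.0199, 0.0, -0.0196] [0.1, 8.17, -0.06]
1.3 [0.0258, 0.0, -0.0235] [0.11, 10.17, -0.05]
1.4 [0.0321, 0.0, -0.0268] [0.11, 12.17, -0.05]
1.5 [0.0387, -0.0, -0.0295] [0.11, 14.17, -0.05]
1.6 [0.0454, -0.0, -0.0315] [0.11, 14.17, -0.05]
1.7 [0.0522, -0.0, -0.0329] [0.11, 14.17, -0.05]
1.75 [0.0556, -0.0, -0.0333] [0.11, 14.17, -0.05]
1.8 [0.0591, -0.0, -0.0335] [0.11, 14.17, -0.05]
```

Scaled: 0.0321 m / 0.4 = 0.0803, 0.0144 m / 0.4 = 0.036, 12 degrees / 180 = 0.0667.

Call:
jog_arm --claw '[1,1,1,1,1,1,1]' --delta_pos '[[0.0113,0,-0.0125],[0.0233,0,-0.0268],[0.036,0,-0.039],[0.05,0,-0.05],[0.065,0,-0.06],[0.0803,0,-0.0683],[0.0803,0,-0.0683]]' --delta_rot '[[0,0.0111,0],[0.0006,0.0222,0],[0.0006,0.0333,0],[0.0006,0.0444,0],[0.0006,0.0556,0],[0.0006,0.0667,0],[0.0006,0.0667,0]]'

```text
t: 10.75
ee_pos: [0.4783, 0.074, 0.1004]
eef_rot: [0.29, 2.911, -0.031]
force: [4.2, -5.2, 19.4]
gripper_width: 0.0496
finger_force: 40.0
```

```bash
python3 - <<'E'
from mv import *
s=arm.state();print(s['t'],boxpos(s),s['joints'].round(2),(Rb.T@s['force']).round(1),s['gripper_width'],s['finger_force'])
g,_,tl,_,_=boxpos(s)
h=np.array([-.015,g[1],.034]);v=g-h;r=np.hypot(v[0],v[2]);a0=np.arctan2(v[2],v[0]);print(r,a0-.15)
for q in (1.4,1.5,1.55,1.6,1.65,1.7,1.75,1.8,1.85):
    a=.15+q;t=12
    print(q,*fdelta(h+.070*np.array([np.cos(a),0,np.sin(a)]),t))
E
```

```text
10.75 (array([-1.160e-02, -1.000e-04,  1.053e-01]), 'tilt', np.float64(12.42), 'y', array([0.001, 1.   , 0.   ])) [ 1.03  0.28 -1.44  2.1   0.52  0.88  0.69] [ 5.1 -4.3 19.4] 0.04957547551605002 40.00395588576794
0.07138101988624147 1.3731465879479445
1.4 [0.0023, 0.0, 0.0009] [0.01, 0.42, -0.05]
1.5 [0.0091, 0.0, -0.0004] [0.01, 0.42, -0.05]
1.55 [0.0126, -0.0, -0.0008] [0.01, 0.42, -0.05]
1.6 [0.0161, -0.0, -0.001] [0.01, 0.42, -0.05]
1.65 [0.0196, -0.0, -0.0011] [0.01, 0.42, -0.05]
1.7 [0.0231, -0.0, -0.001] [0.01, 0.42, -0.05]
1.75 [0.0266, -0.0, -0.0006] [0.01, 0.42, -0.05]
1.8 [0.0301, -0.0, -0.0002] [0.01, 0.42, -0.05]
1.85 [0.0335, -0.0, 0.0005] [0.01, 0.42, -0.05]
```

Scaled: 0.006 m / 0.4 = 0.015, 0.003 m / 0.4 = 0.0075.

Call:
jog_arm --claw '[1,1]' --delta_pos '[[0.0075,0,-0.0025],[0.015,0,-0.0045]]' --delta_rot '[[0,0,0],[0,0,0]]'

```text
t: 11.0
ee_pos: [0.4716, 0.0752, 0.1005]
eef_rot: [0.29, 2.912, -0.031]
force: [2.5, -3.7, 15.7]
gripper_width: 0.0497
finger_force: 40.0
```

```bash
cat > st.py <<'E'
from mv import *
s=arm.state();g=boxpos(s)[0];v=g-np.array([-.015,0,.034])
print(s['t'],boxpos(s),s['joints'].round(2),(Rb.T@s['force']).round(1),s['gripper_width'].round(4),'r',np.hypot(v[0],v[2]).round(4),'q',(np.arctan2(v[2],v[0])-.15).round(3))
E
python3 st.py
```

```text
Traceback (most recent call last):
  File "st.py", line 3, in <module>
    print(s['t'],boxpos(s),s['joints'].round(2),(Rb.T@s['force']).round(1),s['gripper_width'].round(4),'r',np.hypot(v[0],v[2]).round(4),'q',(np.arctan2(v[2],v[0])-.15).round(3))
                                                                           ^^^^^^^^^^^^^^^^^^^^^^^^
AttributeError: 'float' object has no attribute 'round'
```

```bash
sed -i "s/s\['gripper_width'\].round(4)/round(s['gripper_width'],4)/" st.py; cat >> st.py <<'E'
import sys
if len(sys.argv)>1:
    r=float(sys.argv[1]);t=float(sys.argv[2])
    for q in map(float,sys.argv[3:]):
        a=.15+q;print(q,*fdelta(np.array([-.015+r*np.cos(a),g[1],.034+r*np.sin(a)]),t))
E
python3 st.py .073 12 1.45 1.5 1.55 1.6 1.65 1.7 1.75 1.8
```

```text
11.0 (array([-0.0184, -0.0002,  0.1054]), 'tilt', np.float64(12.39), 'y', array([0.001, 1.   , 0.   ])) [ 1.05  0.24 -1.44  2.11  0.47  0.86  0.72] [ 3.2 -3.1 15.7] 0.0497 r 0.0715 q 1.468
1.45 [-0.0015, -0.0, -0.0012] [-0.0, 0.39, -0.04]
1.5 [0.0021, -0.0, -0.0018] [-0.0, 0.39, -0.04]
1.55 [0.0057, -0.0, -0.0022] [-0.0, 0.39, -0.04]
1.6 [0.0093, -0.0, -0.0025] [-0.0, 0.39, -0.04]
1.65 [0.013, -0.0, -0.0025] [-0.0, 0.39, -0.04]
1.7 [0.0166, -0.0, -0.0024] [-0.0, 0.39, -0.04]
1.75 [0.0203, -0.0, -0.0021] [-0.0, 0.39, -0.04]
1.8 [0.0239, -0.0, -0.0016] [-0.0, 0.39, -0.04]
```

Scaled: 0.0057 m / 0.4 = 0.0143, -0.0025 m / 0.4 = -0.0063.

Call:
jog_arm --claw '[1,1,1]' --delta_pos '[[0.005,0,-0.0045],[0.0143,0,-0.0063],[0.0143,0,-0.0063]]' --delta_rot '[[0,0,0],[0,0,0],[0,0,0]]'

```text
t: 11.38
ee_pos: [0.4626, 0.0767, 0.0998]
eef_rot: [0.289, 2.917, -0.032]
force: [4.2, 0.6, 0.4]
gripper_width: 0.0496
finger_force: 40.0
```

```bash
python3 st.py .073 12 1.6 1.65 1.7 1.75 1.8
```

```text
11.375 (array([-0.0275, -0.0005,  0.1047]), 'tilt', np.float64(12.09), 'y', array([-0.   ,  1.   , -0.001])) [ 1.07  0.19 -1.45  2.13  0.41  0.85  0.76] [3.9 1.4 0.4] 0.0496 r 0.0718 q 1.596
1.6 [0.0003, -0.0, -0.0012] [-0.05, 0.09, 0.02]
1.65 [0.004, -0.0, -0.0012] [-0.05, 0.09, 0.02]
1.7 [0.0076, -0.0, -0.0011] [-0.05, 0.09, 0.02]
1.75 [0.0112, -0.0, -0.0007] [-0.05, 0.09, 0.02]
1.8 [0.0149, -0.0, -0.0002] [-0.05, 0.09, 0.02]
```

Scaled: 0.0125 m / 0.4 = 0.0313, 0.0076 m / 0.4 = 0.019.

Call:
jog_arm --claw '[1,1,1,1]' --delta_pos '[[0.01,0,-0.0008],[0.019,0,-0.0003],[0.0275,0,0.0005],[0.0313,0,0.001]]' --delta_rot '[[0,0,0],[0,0,0],[0,0,0],[0,0,0]]'

```text
t: 11.88
ee_pos: [0.4506, 0.0792, 0.0966]
eef_rot: [0.29, 2.918, -0.031]
force: [6.9, 0.8, -3.0]
gripper_width: 0.0494
finger_force: 40.0
```

```bash
python3 st.py .072 12 1.6 1.65 1.7 1.75 1.8
```

```text
11.875 (array([-0.0397, -0.0004,  0.1015]), 'tilt', np.float64(12.06), 'y', array([-0.,  1., -0.])) [ 1.09  0.12 -1.45  2.15  0.31  0.81  0.83] [ 6.6  2.2 -3. ] 0.0494 r 0.0719 q 1.772
1.6 [-0.0123, 0.0, -0.0008] [-0.01, 0.06, 0.01]
1.65 [-0.0087, 0.0, -0.0008] [-0.01, 0.06, 0.01]
1.7 [-0.0051, 0.0, -0.0007] [-0.01, 0.06, 0.01]
1.75 [-0.0016, 0.0, -0.0003] [-0.01, 0.06, 0.01]
1.8 [0.002, 0.0, 0.0002] [-0.01, 0.06, 0.01]
```

Scaled: 0.0035 m / 0.4 = 0.0088, 0.002 m / 0.4 = 0.005.

Call:
jog_arm --claw '[1,1]' --delta_pos '[[0.005,0,0.0005],[0.0088,0,0.001]]' --delta_rot '[[0,0,0],[0,0,0]]'

```text
t: 12.12
ee_pos: [0.4473, 0.0798, 0.0954]
eef_rot: [0.29, 2.918, -0.03]
force: [8.8, -0.1, -7.0]
gripper_width: 0.049
finger_force: 40.0
```

```bash
python3 st.py .072 12 1.6 1.65 1.7 1.75 1.8
```

```text
12.125 (array([-0.043 , -0.0005,  0.1003]), 'tilt', np.float64(12.05), 'y', array([0., 1., 0.])) [ 1.1   0.1  -1.45  2.16  0.28  0.81  0.85] [ 8.7  1.6 -7. ] 0.049 r 0.072 q 1.82
1.6 [-0.0158, 0.0, -0.0013] [0.0, 0.05, -0.0]
1.65 [-0.0122, 0.0, -0.0013] [0.0, 0.05, -0.0]
1.7 [-0.0086, 0.0, -0.0012] [0.0, 0.05, -0.0]
1.75 [-0.005, 0.0, -0.0008] [0.0, 0.05, -0.0]
1.8 [-0.0015, 0.0, -0.0003] [0.0, 0.05, -0.0]
```

Near the stop; ease back towards 1.6.

Scaled: -0.0145 m / 0.4 = -0.0363, -0.0125 m / 0.4 = -0.0313.

Call:
jog_arm --claw '[1,1,1,1,1,1]' --delta_pos '[[-0.0088,0,-0.001],[-0.0175,0,-0.0018],[-0.025,0,-0.0025],[-0.0313,0,-0.0025],[-0.0363,0,-0.0025],[-0.0363,0,-0.0025]]' --delta_rot '[[0,0,0],[0,0,0],[0,0,0],[0,0,0],[0,0,0],[0,0,0]]'

```text
t: 12.88
ee_pos: [0.4611, 0.0771, 0.0996]
eef_rot: [0.29, 2.918, -0.031]
force: [5.3, -0.5, -0.1]
gripper_width: 0.0493
finger_force: 40.0
```

```bash
python3 st.py .072 12 1.5 1.55 1.6 1.65 1.7
```

```text
12.875 (array([-0.029 , -0.0004,  0.1045]), 'tilt', np.float64(12.02), 'y', array([-0.,  1., -0.])) [ 1.03  0.15 -1.4   2.13  0.35  0.83  0.8 ] [ 5.3  0.5 -0.1] 0.0493 r 0.0719 q 1.617
1.5 [-0.0084, 0.0, 0.0005] [-0.01, 0.02, 0.0]
1.55 [-0.0048, 0.0, 0.0001] [-0.01, 0.02, 0.0]
1.6 [-0.0012, 0.0, -0.0001] [-0.01, 0.02, 0.0]
1.65 [0.0024, 0.0, -0.0001] [-0.01, 0.02, 0.0]
1.7 [0.006, 0.0, 0.0] [-0.01, 0.02, 0.0]
```

Scaled: -0.002 m / 0.4 = -0.005, -0.001 m / 0.4 = -0.0025.

Call:
jog_arm --claw '[1,1,1]' --delta_pos '[[-0.0025,0,0],[-0.005,0,0],[-0.005,0,0]]' --delta_rot '[[0,0,0],[0,0,0],[0,0,0]]'

```text
t: 13.25
ee_pos: [0.4627, 0.0767, 0.0999]
eef_rot: [0.29, 2.919, -0.031]
force: [4.6, 0.4, -1.5]
gripper_width: 0.0491
finger_force: 40.0
```

```bash
python3 st.py .072 12 1.5 1.55 1.6
```

```text
13.25 (array([-0.0274, -0.0005,  0.1048]), 'tilt', np.float64(12.0), 'y', array([-0.,  1., -0.])) [ 1.02  0.16 -1.39  2.13  0.36  0.84  0.8 ] [ 4.4  1.3 -1.5] 0.0491 r 0.0719 q 1.594
1.5 [-0.0067, -0.0, 0.0004] [-0.02, -0.0, 0.01]
1.55 [-0.0032, -0.0, 0.0] [-0.02, -0.0, 0.01]
1.6 [0.0004, -0.0, -0.0002] [-0.02, -0.0, 0.01]
```

Call:
jog_arm --claw '[1,1,1]' --delta_pos '[[-0.0025,0,0],[-0.005,0,0],[-0.005,0,0]]' --delta_rot '[[0,0,0],[0,0,0],[0,0,0]]'

```text
t: 13.62
ee_pos: [0.4641, 0.0764, 0.1001]
eef_rot: [0.29, 2.92, -0.031]
force: [-0.5, 2.1, -1.5]
gripper_width: 0.0495
finger_force: 40.0
```

```bash
python3 st.py .072 12 1.5 1.55 1.6; python3 -c "
from h import *
p,d=arm.snapshot('side');cv2.imwrite('pics/s2.png',cv2.resize(p[180:340,260:440],None,fx=4,fy=3.75,interpolation=3))"
```

```text
13.625 (array([-0.0259, -0.0005,  0.105 ]), 'tilt', np.float64(11.94), 'y', array([-0.   ,  1.   , -0.001])) [ 1.01  0.17 -1.38  2.12  0.37  0.84  0.8 ] [-0.9  2.  -1.5] 0.0495 r 0.0718 q 1.573
1.5 [-0.0053, 0.0, 0.0003] [-0.04, -0.06, 0.02]
1.55 [-0.0017, 0.0, -0.0001] [-0.04, -0.06, 0.02]
1.6 [0.0019, 0.0, -0.0003] [-0.04, -0.06, 0.02]
```

View pics/s2.png

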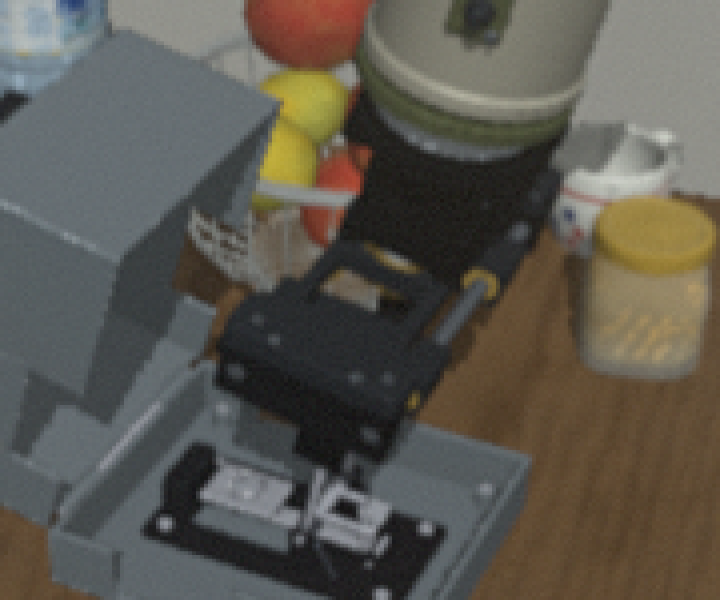

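The crop shows the bow upright at about (320,500), with the fingers on its roller. The spring force has gone from +4.4 to -0.9 N over 1.5 mm, so the catch seems to be holding. A small push will confirm it.

Call:
jog_arm --claw '[1,1]' --delta_pos '[[-0.002,0,0],[-0.002,0,0]]' --delta_rot '[[0,0,0],[0,0,0]]'

```text
t: 13.92
ee_pos: [0.4648, 0.0762, 0.1002]
eef_rot: [0.29, 2.92, -0.031]
force: [-3.2, 2.6, -4.2]
gripper_width: 0.0494
finger_force: 40.0
```

```bash
python3 st.py
```

```text
13.925 (array([-0.0252, -0.0006,  0.1051]), 'tilt', np.float64(11.93), 'y', array([-0.   ,  1.   , -0.001])) [ 1.01  0.17 -1.38  2.12  0.37  0.84  0.79] [-3.6  1.9 -4.2] 0.0494 r 0.0718 q 1.563
```

Hooked: the force rises against the catch. I'll go back to zero load, soften the grip and open.

Scaled: 0.001 m / 0.4 = 0.0025, 0.0003 m / 0.4 = 0.0008.

Call:
jog_arm --claw '[1,1]' --delta_pos '[[0.0025,0,0.0008],[0.0025,0,0.0008]]' --delta_rot '[[0,0,0],[0,0,0]]' --grip_force 6

```text
t: 14.18
ee_pos: [0.4649, 0.0761, 0.1003]
eef_rot: [0.29, 2.918, -0.031]
force: [0.3, 2.4, -3.7]
gripper_width: 0.05
finger_force: 6.0
```

Call:
jog_arm --claw '[-0.1,-0.3,-0.6,-0.8,-1,-1]' --delta_pos '[[0,0,0],[0,0,0],[0,0,0],[0,0,0],[0,0,0],[0,0,0]]' --delta_rot '[[0,0,0],[0,0,0],[0,0,0],[0,0,0],[0,0,0],[0,0,0]]'

```text
t: 14.92
ee_pos: [0.4647, 0.0762, 0.1002]
eef_rot: [0.29, 2.918, -0.031]
force: [-0.0, -0.3, -0.0]
gripper_width: 0.0844
finger_force: 0.0
```

```bash
python3 st.py; python3 - <<'E'
from mv import *
print(fdelta((-.05,0,.20),12),fdelta((-.05,0,.36),0))
E
```

```text
14.925 (array([-0.0253, -0.0005,  0.1051]), 'tilt', np.float64(12.03), 'y', array([ 0.   ,  1.   , -0.001])) [ 1.01  0.17 -1.38  2.12  0.37  0.84  0.8 ] [ 0.  -0.3 -0. ] 0.0844 r 0.0718 q 1.565
([0.0044, 0.0005, -0.098], [-0.03, 0.03, 0.0]) ([-0.0279, 0.0004, -0.2546], [-0.03, 12.03, 0.0])
```

Scaled: -0.2546 m / 0.4 = -0.6365, -0.02 m / 0.4 = -0.05, 12 degrees / 180 = 0.0667.

Call:
jog_arm --claw '[-1,-1,-1,-1,-1,-1,-1,-1]' --delta_pos '[[0,0,-0.025],[0,0,-0.075],[0,0,-0.15],[0,0,-0.25],[-0.0125,0,-0.35],[-0.025,0,-0.45],[-0.05,0,-0.55],[-0.07,0,-0.6365]]' --delta_rot '[[0,0,0],[0,0,0],[0,0,0],[0,0,0],[0,0.0167,0],[0,0.0333,0],[0,0.05,0],[0,0.0667,0]]'

```text
t: 15.92
ee_pos: [0.4396, 0.0815, 0.3566]
eef_rot: [-0.31, -3.126, 0.002]
force: [0.6, 2.0, -0.3]
gripper_width: 0.0874
finger_force: 0.0
```

```bash
python3 st.py; python3 - <<'E'
from mv import *
print(fdelta((.2,0,.36),0))
p,d=arm.snapshot('wrist');m=arm.camera_model('wrist');cv2.imwrite('pics/w4.png',p)
for q in ['bow_roller','treadle_plate','cover_tab']:
    for k in arm.spot_point('wrist',q)[:1]:
        r,c=k['point'];dd=d[int(r),int(c)];print(q,k['conf'],k['point'],(Rb.T@(world(m,(c,r),d=dd)-B)).round(4))
E
```

```text
15.925 (array([-5.000e-02, -3.000e-04,  3.616e-01]), 'tilt', np.float64(0.01), 'y', array([-0.   ,  1.   , -0.001])) [ 1.1  -0.15 -1.22  1.64 -0.14  1.55  1.26] [ 0.2  2.1 -0.3] 0.0874 r 0.3295 q 1.527
([-0.25, 0.0003, 0.0017], [-0.08, 0.01, 0.0])
bow_roller 0.96 [228.0, 317.6] [-0.0256  0.0009  0.113 ]
treadle_plate 0.74 [253.0, 318.6] [0.0234 0.0023 0.0309]
```

The trap is set: roller at box x = -26 mm, top about 109 mm up, as it should be. Now I'll go over and behind the cover.

Scaled: -0.25 m / 0.4 = -0.625, -0.15 m / 0.4 = -0.375.

Call:
jog_arm --claw '[-1,-1,-1,-1,-1,-1,-1,-1]' --delta_pos '[[-0.075,0,0],[-0.175,0,0],[-0.275,0,0],[-0.375,0,0],[-0.475,0,0],[-0.55,0,0],[-0.625,0,0],[-0.625,0,0]]' --delta_rot '[[0,0,0],[0,0,0],[0,0,0],[0,0,0],[0,0,0],[0,0,0],[0,0,0],[0,0,0]]'

```text
t: 17.12
ee_pos: [0.6853, 0.0328, 0.353]
eef_rot: [-0.308, -3.125, 0.001]
force: [-0.5, 0.8, 0.4]
gripper_width: 0.0871
finger_force: 0.0
```

```bash
python3 st.py; python3 - <<'E'
from mv import *
from fit import cloud
print(fdelta((.2,0,.193),0))
p,d=arm.snapshot('wrist');m=arm.camera_model('wrist');cv2.imwrite('pics/w5.png',p)
for q in ['cover_tab']:
    for k in arm.spot_point('wrist',q)[:1]:
        r,c=k['point'];dd=d[int(r),int(c)];print(q,k['conf'],k['point'],(Rb.T@(world(m,(c,r),d=dd)-B)).round(4))
E
```

```text
17.125 (array([2.006e-01, 3.000e-04, 3.580e-01]), 'tilt', np.float64(-0.09), 'y', array([-0.001,  1.   , -0.001])) [ 0.47  0.66 -1.12  1.01  0.6   1.76  0.96] [-0.7  0.7  0.4] 0.0871 r 0.3892 q 0.834
([0.0003, -0.0001, 0.165], [-0.05, -0.09, 0.07])
cover_tab 0.69 [146.5, 316.3] [0.1414 0.001  0.2102]
```

View pics/w5.png

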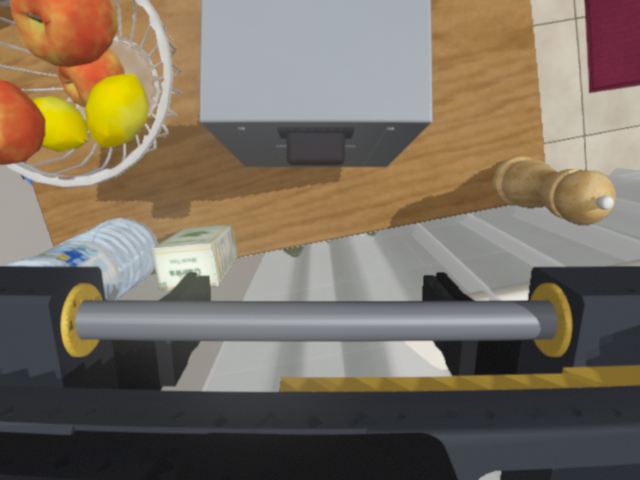

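The view shows the tab at (315,147), centred between the fingers at (195,300) and (440,300). The tea box, 107 mm tall, is at (195,255), below the finger tips' path. I'll descend behind the cover.

Scaled: 0.165 m / 0.4 = 0.4125, 0.145 m / 0.4 = 0.3625.

Call:
jog_arm --claw '[-1,-1,-1,-1,-1,-1,-1]' --delta_pos '[[0.0125,0,0.075],[0.025,0,0.15],[0.0375,0,0.225],[0.0375,0,0.3],[0.0375,0,0.3625],[0.0375,0,0.4125],[0.0375,0,0.4125]]' --delta_rot '[[0,0,0],[0,0,0],[0,0,0],[0,0,0],[0,0,0],[0,0,0],[0,0,0]]'

```text
t: 18.1
ee_pos: [0.6691, 0.0349, 0.189]
eef_rot: [-0.31, -3.125, 0.002]
force: [0.6, -0.0, 0.5]
gripper_width: 0.0873
finger_force: 0.0
```

```bash
python3 st.py; python3 - <<'E'
from mv import *
for a in (.125,):
  for x in (.165,.16,.155): print(x,fdelta((x,0,.193),0))
E
```

```text
18.1 (array([ 0.1843, -0.0009,  0.194 ]), 'tilt', np.float64(-0.07), 'y', array([-0.   ,  1.   , -0.002])) [ 0.58  0.71 -1.11  1.35  0.63  1.46  0.88] [0.6 0.1 0.5] 0.0873 r 0.2556 q 0.526
0.165 ([0.0192, 0.0009, 0.001], [-0.09, -0.07, 0.03])
0.16 ([0.0242, 0.0009, 0.0011], [-0.09, -0.07, 0.03])
0.155 ([0.0292, 0.0009, 0.0011], [-0.09, -0.07, 0.03])
```

```bash
cat > cv.py <<'E'
from mv import *
import sys
def C(th,a=.125,e=.010):
    return (.0875-a*np.cos(th)+.084*np.sin(th)+e,0,.034+a*np.sin(th)+.084*np.cos(th)+.019)
for th in map(float,sys.argv[1:]): print(th,np.round(C(th),4),*fdelta(C(th),0))
E
python3 cv.py 1.35 1.3 1.2 1.1 1.0 .9 .8 .7
```

```text
1.35 [0.1521 0.     0.1934] [0.0322, 0.0009, 0.0007] [-0.09, -0.07, 0.03]
1.3 [0.145  0.     0.1959] [0.0393, 0.0009, -0.0018] [-0.09, -0.07, 0.03]
1.2 [0.1305 0.     0.1999] [0.0538, 0.0009, -0.0059] [-0.09, -0.07, 0.03]
1.1 [0.1157 0.     0.2025] [0.0686, 0.0009, -0.0084] [-0.09, -0.07, 0.03]
1.0 [0.1006 0.     0.2036] [0.0836, 0.0009, -0.0094] [-0.09, -0.07, 0.03]
0.9 [0.0856 0.     0.2031] [0.0987, 0.0009, -0.009] [-0.09, -0.07, 0.03]
0.8 [0.0707 0.     0.2012] [0.1136, 0.0009, -0.007] [-0.09, -0.07, 0.03]
0.7 [0.056  0.     0.1978] [0.1282, 0.001, -0.0036] [-0.09, -0.07, 0.03]
```

Scaled: 0.0686 m / 0.4 = 0.1715, -0.0084 m / 0.4 = -0.021.

Call:
jog_arm --claw '[-1,-1,-1,-1,-1,-1,-1,-1]' --delta_pos '[[0.0375,0.0025,0],[0.0625,0.0025,0],[0.08,0.0025,0],[0.0975,0.0025,-0.0045],[0.115,0.0025,-0.01],[0.135,0.0025,-0.0148],[0.1525,0.0025,-0.018],[0.1715,0.0025,-0.021]]' --delta_rot '[[0,0,0],[0,0,0],[0,0,0],[0,0,0],[0,0,0],[0,0,0],[0,0,0],[0,0,0]]'

```text
t: 19.1
ee_pos: [0.6026, 0.0497, 0.1987]
eef_rot: [0.311, 3.125, -0.001]
force: [1.3, -1.0, 1.1]
gripper_width: 0.087
finger_force: 1.2
```

```bash
python3 st.py;python3 cv.py 1.1 1.0 .9 .8 .7 .6 .5; python3 - <<'E'
from mv import *
p,d=arm.snapshot('scene');cv2.imwrite('pics/s3.png',cv2.resize(p[100:380,120:480],None,fx=2.1,fy=2.1))
E
```

```text
19.1 (array([0.1162, 0.0005, 0.2037]), 'tilt', np.float64(0.05), 'y', array([ 0.,  1., -0.])) [ 0.69  0.59 -1.19  1.53  0.55  1.4   0.84] [ 1.5 -0.7  1.1] 0.087 r 0.2145 q 0.763
1.1 [0.1157 0.     0.2025] [0.0005, -0.0005, 0.0012] [-0.03, 0.05, -0.0]
1.0 [0.1006 0.     0.2036] [0.0156, -0.0005, 0.0002] [-0.03, 0.05, -0.0]
0.9 [0.0856 0.     0.2031] [0.0306, -0.0005, 0.0006] [-0.03, 0.05, -0.0]
0.8 [0.0707 0.     0.2012] [0.0455, -0.0005, 0.0025] [-0.03, 0.05, -0.0]
0.7 [0.056  0.     0.1978] [0.0602, -0.0005, 0.0059] [-0.03, 0.05, -0.0]
0.6 [0.0418 0.     0.1929] [0.0745, -0.0005, 0.0108] [-0.03, 0.05, -0.0]
0.5 [0.0281 0.     0.1866] [0.0881, -0.0005, 0.017] [-0.03, 0.05, -0.0]
```

View pics/s3.png

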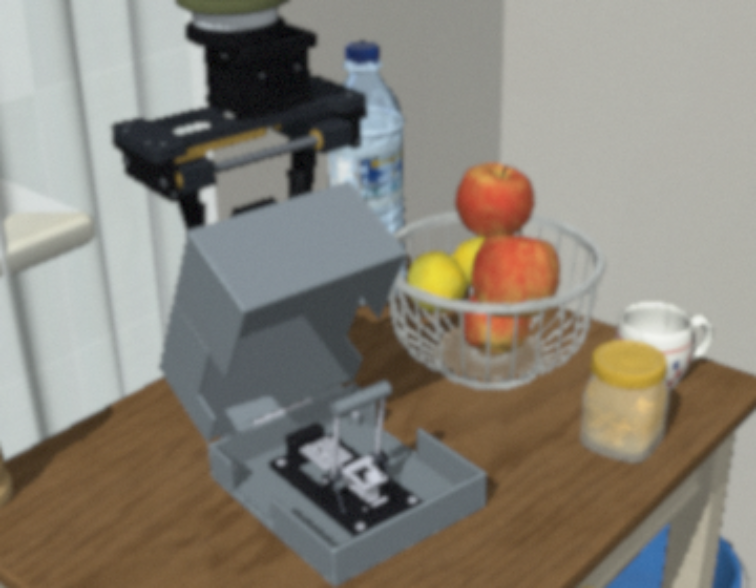

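The picture shows the bow standing upright at (360,420), and the fingers behind the cover closing it, with the tab between them. I'll keep following the arc.

Scaled: 0.0745 m / 0.4 = 0.1863, 0.0602 m / 0.4 = 0.1505.

Call:
jog_arm --claw '[-1,-1,-1,-1,-1,-1,-1,-1,-1,-1]' --delta_pos '[[0.015,0,0.0013],[0.039,0,0.0005],[0.0575,0,0.0008],[0.0765,0,0.0015],[0.095,0,0.0038],[0.1138,0,0.0063],[0.1325,0,0.01],[0.1505,0,0.0148],[0.1685,0,0.0205],[0.1863,0,0.027]]' --delta_rot '[[0,0,0],[0,0,0],[0,0,0],[0,0,0],[0,0,0],[0,0,0],[0,0,0],[0,0,0],[0,0,0],[0,0,0]]'

```text
t: 20.4
ee_pos: [0.5294, 0.0643, 0.1874]
eef_rot: [0.31, 3.126, -0.001]
force: [0.5, -0.3, 1.5]
gripper_width: 0.087
finger_force: 0.7
```

```bash
python3 st.py;python3 cv.py .6 .5 .4 .3 .2 .1 .05 0 -.02
```

```text
20.4 (array([0.0415, 0.0005, 0.1924]), 'tilt', np.float64(0.01), 'y', array([-0.   ,  1.   , -0.001])) [ 0.84  0.46 -1.3   1.72  0.46  1.31  0.82] [ 0.6 -0.2  1.5] 0.087 r 0.1682 q 1.078
0.6 [0.0418 0.     0.1929] [-0.0003, -0.0005, -0.0006] [-0.03, 0.01, 0.0]
0.5 [0.0281 0.     0.1866] [0.0134, -0.0005, 0.0057] [-0.03, 0.01, 0.0]
0.4 [0.0151 0.     0.179 ] [0.0264, -0.0005, 0.0133] [-0.03, 0.01, 0.0]
0.3 [0.0029 0.     0.1702] [0.0386, -0.0005, 0.0222] [-0.03, 0.01, 0.0]
0.2 [-0.0083  0.      0.1602] [0.0498, -0.0005, 0.0322] [-0.03, 0.01, 0.0]
0.1 [-0.0185  0.      0.1491] [0.06, -0.0005, 0.0433] [-0.03, 0.01, 0.0]
0.05 [-0.0231  0.      0.1431] [0.0646, -0.0005, 0.0492] [-0.03, 0.01, 0.0]
0.0 [-0.0275  0.      0.137 ] [0.069, -0.0005, 0.0553] [-0.03, 0.01, 0.0]
-0.02 [-0.0292  0.      0.1345] [0.0707, -0.0005, 0.0579] [-0.03, 0.01, 0.0]
```

Scaled: 0.06 m / 0.4 = 0.15, 0.0498 m / 0.4 = 0.1245.

Call:
jog_arm --claw '[-1,-1,-1,-1,-1,-1,-1,-1,-1,-1]' --delta_pos '[[0.0168,0,0.007],[0.0335,0,0.0143],[0.05,0,0.0233],[0.066,0,0.0333],[0.0815,0,0.044],[0.0965,0,0.0555],[0.1108,0,0.0675],[0.1245,0,0.0805],[0.1375,0,0.0943],[0.15,0,0.1083]]' --delta_rot '[[0,0,0],[0,0,0],[0,0,0],[0,0,0],[0,0,0],[0,0,0],[0,0,0],[0,0,0],[0,0,0],[0,0,0]]'

```text
t: 21.65
ee_pos: [0.4708, 0.0761, 0.1439]
eef_rot: [0.31, 3.126, -0.001]
force: [1.2, -0.6, 1.1]
gripper_width: 0.0867
finger_force: 0.3
```

```bash
python3 st.py;python3 cv.py .1 .05 0 -.02
```

```text
21.65 (array([-0.0183,  0.0005,  0.1489]), 'tilt', np.float64(0.02), 'y', array([-0.,  1., -0.])) [ 0.94  0.37 -1.37  1.91  0.4   1.18  0.81] [ 1.3 -0.4  1.1] 0.0867 r 0.1149 q 1.45
0.1 [-0.0185  0.      0.1491] [0.0002, -0.0005, -0.0001] [-0.03, 0.02, 0.0]
0.05 [-0.0231  0.      0.1431] [0.0048, -0.0005, 0.0058] [-0.03, 0.02, 0.0]
0.0 [-0.0275  0.      0.137 ] [0.0092, -0.0005, 0.0119] [-0.03, 0.02, 0.0]
-0.02 [-0.0292  0.      0.1345] [0.0109, -0.0005, 0.0144] [-0.03, 0.02, 0.0]
```

Scaled: 0.0125 m / 0.4 = 0.0313, 0.0092 m / 0.4 = 0.023.

Call:
jog_arm --claw '[-1,-1,-1,-1,-1,-1]' --delta_pos '[[0.006,0,0.0075],[0.012,0,0.0145],[0.0175,0,0.0225],[0.023,0,0.0288],[0.023,0,0.0313],[0.023,0,0.0313]]' --delta_rot '[[0,0,0],[0,0,0],[0,0,0],[0,0,0],[0,0,0],[0,0,0]]'

```text
t: 22.4
ee_pos: [0.4621, 0.0779, 0.1324]
eef_rot: [-0.31, -3.126, 0.001]
force: [-4.9, -2.0, 11.5]
gripper_width: 0.087
finger_force: 6.0
```

```bash
python3 st.py
```

```text
22.4 (array([-0.0272,  0.0006,  0.1374]), 'tilt', np.float64(0.0), 'y', array([-0.   ,  1.   , -0.001])) [ 0.95  0.37 -1.37  1.94  0.4   1.16  0.8 ] [-4.4 -3.  11.5] 0.087 r 0.1041 q 1.538
```

It bottoms out at tip height 118 mm with 11.5 N, so the cover is shut. I'll lift away and check.

Scaled: -0.19 m / 0.4 = -0.475, -0.15 m / 0.4 = -0.375.

Call:
jog_arm --claw '[-1,-1,-1,-1,-1,-1,-1]' --delta_pos '[[0,0,-0.0125],[0,0,-0.075],[0,0,-0.175],[0,0,-0.275],[0,0,-0.375],[0,0,-0.475],[0,0,-0.475]]' --delta_rot '[[0,0,0],[0,0,0],[0,0,0],[0,0,0],[0,0,0],[0,0,0],[0,0,0]]'

```text
t: 23.28
ee_pos: [0.4632, 0.0783, 0.3241]
eef_rot: [0.311, 3.122, -0.002]
force: [0.3, -0.9, -0.2]
gripper_width: 0.087
finger_force: 0.0
```

```bash
python3 st.py; python3 - <<'E'
from mv import *
from fit import cloud
p,d=arm.snapshot('side');cv2.imwrite('pics/s4.png',p)
P=(cloud('side',d)-B)@Rb
for a,b in((-.085,-.075),(-.04,-.03),(0,.01),(.05,.07)):
    K=P[(P[:,0]>a)&(P[:,0]<b)&(abs(P[:,1])<.07)&(P[:,2]>.09)&(P[:,2]<.145)];print(a,len(K),np.median(K[:,2]).round(4))
E
```

```text
23.275 (array([-0.0262,  0.0012,  0.3291]), 'tilt', np.float64(0.27), 'y', array([ 0.   ,  1.   , -0.001])) [ 1.2   0.01 -1.44  1.66  0.02  1.48  1.13] [ 0.5 -0.8 -0.2] 0.087 r 0.2953 q 1.459
-0.085 317 0.1191
-0.04 307 0.1193
0 285 0.12
0.05 537 0.1195
```

View pics/s4.png

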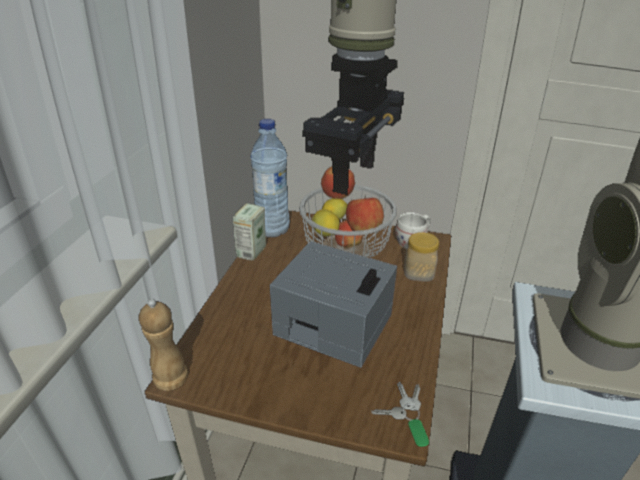

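The cover is level and shut at (335,300), its top flat at 119 mm. The arm is clear, and the jar, cup and tea box haven't moved.

```bash
python3 -c "
from plant import arm
print(arm.close_job())"
```

```text
the job is handed in; nothing more can be done
None
```

I set the trap, shut the cover gently over it and handed the job in. My checks showed the bow hooked, the cover shut and the jar, cup and tea box undisturbed, but the hand-in returned no verdict and I couldn't see the bow once the cover was shut.

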